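Put the paint bottles back in the crate

TASK

Two tall white paint bottles have been left out on the painting table, one standing and one knocked over on its side. Put both away in the wooden crate, each upright on the floor of an empty cell, one bottle per cell; set them down gently, do not drop them or knock them over. Leave the jars, the mug and the brush pot where they are.

Things in the scene. Friction and masses are not known exactly. Their poses are not given: they have to be found in the camera images.
- bottle_fallen: the fallen one: tall white plastic bottle, 130 mm long: eight-sided body 48 mm across flats (52 corners) over its lower 98 mm, then a shoulder and a grey cap, 28 mm wide; 0.1 to 0.25 kg. Origin on its axis, 65 mm from the base; z: base to cap; x and y cross flats. It lies on a flat (axis 24 mm up); cap towards -y, up to 46 degrees either way.
- bottle_standing: the standing one: same make. tall white plastic bottle, 130 mm long: eight-sided body 48 mm across flats (52 corners) over its lower 98 mm, then a shoulder and a grey cap, 28 mm wide; 0.1 to 0.25 kg. Origin on its axis, 65 mm from the base; z: base to cap; x and y cross flats. It stands on the table, farther from the robot.
- crate: open plywood crate, fixed to the table, 135 x 200 x 45 mm outside (x, y, z), walls, dividers and floor 5 mm thick, all 45 mm high; 2 (along x) by 3 (along y) cells of 60 x 60 mm, centres 65 mm apart. Origin at the centre of its underside, z up.
- gap1: one of the two empty cells: a thin dried paint ring (44 mm, flat, only a mark) on the middle of its floor. Origin at the centre of the cell, on the cell floor, 5 mm above the table. Which cells are empty changes from run to run, and the two may be neighbours.
- gap2: the other empty cell, marked and measured in the same way.
- jar1: squat round paint jar, 46 mm in diameter, 50 mm high with its lid, paper label, 0.11 kg. Origin at the centre of its underside, z up. It stands in one of the other four cells; its top is 10 mm above the crate's walls. Leave it.
- jar2: squat round paint jar, 46 mm in diameter, 50 mm high with its lid, paper label, 0.11 kg. Origin at the centre of its underside, z up. It stands in one of the other four cells; its top is 10 mm above the crate's walls. Leave it.
- jar3: squat round paint jar, 46 mm in diameter, 50 mm high with its lid, paper label, 0.11 kg. Origin at the centre of its underside, z up. It stands in one of the other four cells; its top is 10 mm above the crate's walls. Leave it.
- jar4: squat round paint jar, 46 mm in diameter, 50 mm high with its lid, paper label, 0.11 kg. Origin at the centre of its underside, z up. It stands in one of the other four cells; its top is 10 mm above the crate's walls. Leave it.
- jar_table: squat round paint jar, 46 mm in diameter, 50 mm high with its lid, paper label, 0.11 kg. Origin at the centre of its underside, z up. It stands on the table between the bottles and the crate. Leave it.
- jar_far: squat round paint jar, 46 mm in diameter, 50 mm high with its lid, paper label, 0.11 kg. Origin at the centre of its underside, z up. It stands on the table beyond and to the right of the bottles. Leave it.
- mug: white ceramic mug, 76 mm across, 85 mm high, on the table beyond the crate. Origin at the centre of its underside. Leave it.
- brush_pot: dark metal pot of brushes, 72 mm across, 85 mm high, brushes up to 200 mm, on the far left. Origin at the centre of its underside. Leave it.

How it is judged:
By the outcome, as a careful person would: the job done as asked, in the order asked, and still so for the second after the job is handed in, with the robot touching nothing.
It also fails if it takes over 61 s, if anything falls off the work surface, if the arm or the gripper's body presses on something with over 40 N, if the wrist force passes 120 N, or if a joint passes its speed limit or range.

ROBOT

A 7-joint arm with a two-finger parallel gripper is mounted at the origin on the work surface. World frame = base frame: x ahead of the robot, y to its left, z up, the work surface at z = 0. Lengths are in m, angles in rad, forces in N, time in s.
With the tool pointing down it reaches from about 0.4 to 0.9 m from the base axis. Payload 5.5 kg.
Tool frame: the origin (TCP) lies at the very end of the fingers, on their centre line; the grasp point (between the pads) lies 19 mm behind it (manip.grip_point_offset is the distance from the TCP to the grasp point, in m); z points along the fingers, y is the line along which they close (so a half turn about z gives the same grasp; the last joint's range is limited). The gripper opens to 92 mm and grips with 3 to 60 N. Pads are 19 mm wide; open, the fingers measure 130 mm over their backs; the gripper's body (75 mm by 190 mm) begins 47 mm behind the grasp point.
Start: joints at [-0.905, 0.501, -0.427, 1.55, 0.221, 1.138, -0.21], TCP at [0.255, 0.598, 0.227] pointing down, gripper open.
Joint ranges: [-2.88, 2.88], [-0.31, 2.03], [-1.54, 1.56], [0.2, 2.42], [-1.41, 4.55], [0.19, 2.02], [-2.57, 2.57]. Speed limits (rad/s): [2.57, 2.57, 3.14, 3.14, 3.14, 3.14, 3.14].

INTERFACE

Orientations are given as a 3x3 rotation matrix whose columns are the frame's x, y, z axes.
In Python, from station import status, eyes, job, search_frame, outline_of, manip gives the robot as it stands.
- The arm moves only by the tool send_rows, never from a script. Its argument "series" is one flat list of numbers, 5 for each row, row after row: the shift along the tool's x, y, z in mm, then the turn about the tool's z in rad, then the finger opening in mm, from 0 to 91.8. In form: [x, y, z, turn, gripper, x, y, z, turn, gripper, ...]. A call has 1 to 20 rows; each row is the pose to reach, as a shift and turn from the pose commanded when the call began, along the tool's axes at that moment; what a row does not reach only later rows make up. A row lasts 1/12 s, in which the tool goes at most 41.7 mm and 7.16 degrees, less where a joint would pass 70% of its speed; a pose out of reach is approached as far as the arm can. A call with a gripper value outside its range is refused whole. The fingers move at their own pace and stop on an object; "newtons" is the grip in N (left out, the last holds). Time passes only in rows, so rows that repeat a pose let the fingers close. It gives the time, the measured TCP pose, the force, the opening and the grip force at its end, in the units of the state.
- status.get_obs(): the state, without advancing time (a new reading comes with each control period).
- eyes.grab_frame(name): name is "side" or "top"; returns a dict with "frame" (480x640x3 uint8, blue, green, red), "fx", "fy", "cx", "cy" (pixels), "origin" and "attitude" of the camera in the world. Camera axes: x right, y down, z forward; pixel columns grow to the right and rows downward; lengths in m; the calibration is good to about 2 mm. A picture is of the moment at which its call begins. There is no depth.
- job.sign_off(): hands the job in; it is judged then, once.
Trained networks look in the newest picture that a camera, given by its name, has taken for a name from the list of things; names that differ only in an ending like _2 or _b are one class to them, and where a whole thing is asked for, a point or a joint stands for the part that bears it (a point fixed in the world has none). Each returns a list of dicts, best first, with "score" (0 to 1); they miss things now and then, are a little off and sometimes report something else, mostly with a low value. They report only what shows in the picture. A call takes as long as a camera call.
- search_frame(camera, thing): "rect" ([left, top, right, bottom] in pixels, round what is visible of it).
- outline_of(camera, thing): "mask" (480x640 bool, what is visible of it) and "rect" ([left, top, right, bottom] in pixels, round what is visible of it).
The state is a dict: "time": time; "joints": joint angles; "joint_velocities": joint speeds; "effort": joint torques, N m; "ee_pos": TCP position; "eef_rot": TCP orientation; "contact_force": force on the tool from outside, world axes, zero at the start; "moment": the same for the moment, N m; "width": finger opening in m; "finger_force": force on a finger pad.
Only numpy, scipy, OpenCV 4.12 (cv2) and the standard library are available. Lean on these libraries where they do the work, as an engineer would, in place of code of your own. Each camera call takes 0.05 s, during which the arm holds its last target. There are 200 camera calls.

## Working session

There is one attempt and no reset: what is moved stays moved. The work goes in short steps, Python scripts to look and compute and a tool call to move; the robot and the scene stay as the last step left them, time stands still between calls to the robot, and variables do not carry over. Pictures are saved under pics/ and viewed, at most 10 in all, crops included, and the job is handed in when it is done.

Besides the shell and the picture viewer there is one more tool, called after "Request:" in YAML: its name, and indented under it one key for each argument. send_rows: Moves the arm, as the interface text tells. Its arguments: {"type":"object","properties":{"series":{"type":"array"},"newtons":{"type":"number"}},"required":["series"]}

```bash
mkdir -p pics; ls; cat > h.py <<'E'
import numpy as np, cv2
from station import status, eyes, job, search_frame, outline_of, manip
def ray(f,u,v):
    d=np.array([(u-f["cx"])/f["fx"],(v-f["cy"])/f["fy"],1.]); return np.array(f["origin"]),np.array(f["attitude"])@d
def at_z(f,u,v,z):
    o,d=ray(f,u,v); return (o+d*(z-o[2])/d[2]).round(4)
def proj(f,p):
    c=np.array(f["attitude"]).T@(np.array(p)-f["origin"]); return np.array([f["fx"]*c[0]/c[2]+f["cx"],f["fy"]*c[1]/c[2]+f["cy"]])
E
python3 - <<'E'
from h import *
s=status.get_obs(); print({k:np.round(v,3).tolist() for k,v in s.items()}, manip.grip_point_offset)
for c in("top","side"):
    f=eyes.grab_frame(c); cv2.imwrite(f"pics/{c}0.png",f["frame"]); print(c,f["fx"],f["cx"],f["cy"],np.round(f["origin"],3),np.round(f["attitude"],3).tolist())
    for n in["bottle_fallen","bottle_standing","crate","gap1","jar1","mug","brush_pot"]:
        for r in search_frame(c,n): print(c,n,round(r["score"],2),np.round(r["rect"]).tolist())
E
```

```text
pics
{'time': 0.0, 'joints': [-0.905, 0.502, -0.427, 1.551, 0.221, 1.138, -0.21], 'joint_velocities': [-0.001, 0.001, 0.001, -0.003, 0.001, 0.001, 0.0], 'effort': [0.0, -56.66, -5.816, -27.911, -0.069, 0.031, 0.0], 'ee_pos': [0.255, 0.597, 0.226], 'eef_rot': [[-0.92, 0.392, -0.001], [0.392, 0.92, -0.002], [0.0, -0.002, -1.0]], 'contact_force': [0.099, -0.085, -0.513], 'moment': [-0.07, 0.016, 0.023], 'finger_force': 0.0, 'width': 0.092} 0.0188
top 607.7457800207742 319.01582945536484 237.21246702575073 [ 0.523 -0.024  1.252] [[0.012, -0.998, 0.06], [-1.0, -0.011, 0.009], [-0.008, -0.06, -0.998]]
top bottle_fallen 0.64 [396.0, 289.0, 462.0, 326.0]
top bottle_standing 0.61 [405.0, 207.0, 436.0, 238.0]
top crate 0.97 [160.0, 208.0, 280.0, 296.0]
top crate 0.56 [178.0, 217.0, 207.0, 238.0]
top gap1 0.76 [213.0, 226.0, 236.0, 251.0]
top gap1 0.56 [242.0, 234.0, 264.0, 255.0]
top jar1 0.94 [233.0, 262.0, 255.0, 284.0]
top jar1 0.81 [169.0, 248.0, 198.0, 274.0]
top jar1 0.7 [200.0, 256.0, 226.0, 277.0]
top jar1 0.66 [179.0, 214.0, 206.0, 238.0]
top mug 0.95 [265.0, 128.0, 319.0, 172.0]
top mug 0.44 [234.0, 264.0, 253.0, 285.0]
top mug 0.32 [478.0, 170.0, 504.0, 198.0]
top brush_pot 0.85 [107.0, 144.0, 173.0, 194.0]
side 509.12686534841293 308.9533159791167 245.62397821241757 [ 0.17  -0.932  0.737] [[0.901, -0.228, 0.369], [-0.433, -0.498, 0.751], [0.013, -0.836, -0.548]]
side bottle_fallen 0.83 [259.0, 313.0, 309.0, 361.0]
side bottle_standing 0.72 [340.0, 265.0, 364.0, 325.0]
side crate 0.88 [232.0, 198.0, 288.0, 253.0]
side crate 0.43 [278.0, 253.0, 304.0, 279.0]
side jar1 0.75 [260.0, 200.0, 279.0, 213.0]
side jar1 0.73 [238.0, 218.0, 258.0, 229.0]
side jar1 0.67 [237.0, 203.0, 255.0, 219.0]
side jar1 0.65 [238.0, 227.0, 258.0, 243.0]
side mug 0.92 [336.0, 211.0, 372.0, 256.0]
side mug 0.15 [232.0, 200.0, 289.0, 254.0]
side brush_pot 0.6 [275.0, 135.0, 298.0, 210.0]
```

View pics/top0.png

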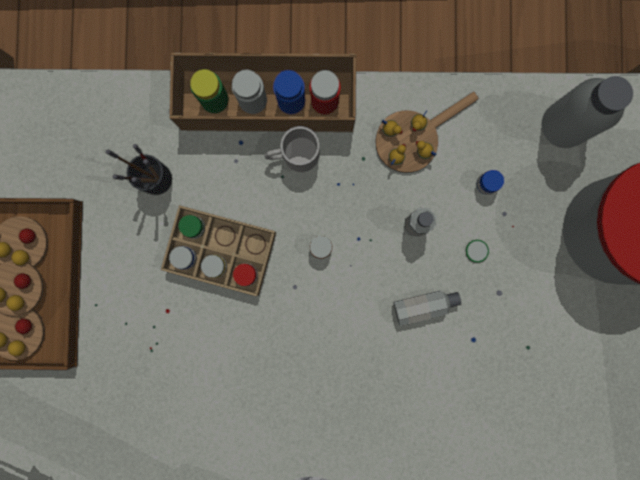

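View pics/side0.png

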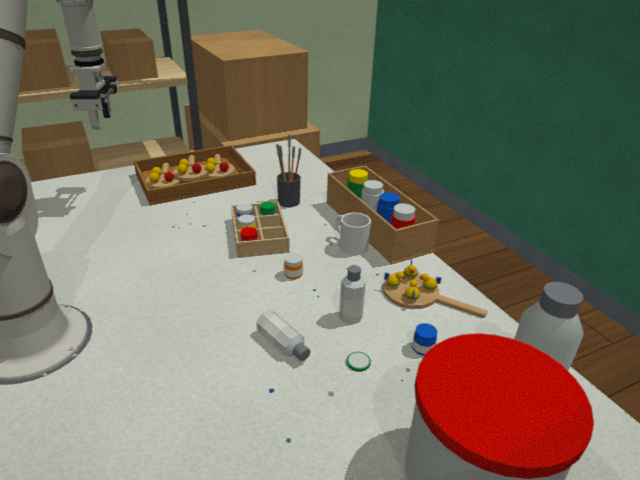

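The top view shows the two empty cells with rings at about (225,237) and (256,244), which are neighbours in the far row. The fallen bottle runs from (397,310) to (460,298) with its cap to the right. The standing bottle is near (420,222) and the table jar at (320,247). The side view agrees. Next I'll fit silhouettes in both views to get poses.

```bash
cat >> h.py <<'E'
from scipy.optimize import minimize
from scipy.spatial.transform import Rotation as R
a=np.arange(8)*np.pi/4+np.pi/8
def ring(r,z): return np.c_[r*np.cos(a),r*np.sin(a),np.full(8,z)]
BOT=[np.r_[ring(.026,-.065),ring(.026,.033)],np.r_[ring(.026,.033),ring(.014,.043),ring(.014,.065)]]
CR=[np.array([[x,y,z] for x in(-.0675,.0675) for y in(-.1,.1) for z in(0,.045)])]
SC=4
def sil(f,parts,Rm,t):
    m=np.zeros((480*SC//2,640*SC//2),np.uint8)
    for P in parts:
        q=np.array([proj(f,Rm@p+t) for p in P]); h=cv2.convexHull((q*SC/2+.5).astype(np.float32)).round().astype(np.int32)
        cv2.fillConvexPoly(m,h,1)
    return m>0
def fit(obs,parts,pose,x0,step):
    M=[(f,cv2.resize(m.astype(np.float32),None,fx=SC/2,fy=SC/2)>.5) for f,m in obs]
    def c(x):
        Rm,t=pose(x); return -sum((lambda s:(s&m).sum()/(s|m).sum())(sil(f,parts,Rm,t)) for f,m in M)/len(M)
    n=len(x0); r=minimize(c,x0,method="Nelder-Mead",options=dict(initial_simplex=np.vstack([x0]+[np.array(x0)+np.eye(n)[i]*step[i] for i in range(n)]),xatol=2e-4,fatol=1e-4,maxiter=150))
    return r.x.round(4),round(-r.fun,3)
def p_stand(x): return np.eye(3),np.array([x[0],x[1],.065])
def p_fall(x):   # x,y centre of body axis, heading of cap
    c,s=np.cos(x[2]),np.sin(x[2]); return np.array([[0,-s,c],[0,c,s],[-1,0,0]])@R.from_euler("z",0).as_matrix(),np.array([x[0],x[1],.024])
def p_crate(x): return R.from_euler("z",x[2]).as_matrix(),np.array([x[0],x[1],0])
E
cat > m.py <<'E'
from h import *
F={c:eyes.grab_frame(c) for c in("top","side")}
t=F["top"]
def masks(n,near,z,cams=("top","side")):
    o=[]
    for c in cams:
        L=outline_of(c,n); p=proj(F[c],[*near,z])
        L=[l for l in L if np.hypot((l["rect"][0]+l["rect"][2])/2-p[0],(l["rect"][1]+l["rect"][3])/2-p[1])<25]
        if L: o.append((F[c],L[0]["mask"])); print(n,c,round(L[0]["score"],2),L[0]["rect"],L[0]["mask"].sum())
    return o
s0=at_z(t,421,222,.09)[:2]; f0=at_z(t,428,306,.024)[:2]; b=at_z(t,398,311,.024);cap=at_z(t,460,298,.024); c0=at_z(t,220,252,.03)[:2]
print(s0,f0,b,cap,np.linalg.norm(b-cap),c0)
for n,near,z,P,pose,x0,st in [("bottle_standing",s0,.065,BOT,p_stand,list(s0),[.01,.01]),
  ("bottle_fallen",f0,.024,BOT,p_fall,[*f0,np.arctan2(*(cap-b)[[1,0]])],[.01,.01,.1]),
  ("crate",c0,.03,CR,p_crate,[*c0,-.25],[.01,.01,.1])]:
    o=masks(n,near,z)
    for sel in (o,o[:1],o[1:]): print(n,len(sel),*fit(sel,P,pose,x0,st)) if sel else 0
print("gap1",[at_z(t,(r["rect"][0]+r["rect"][2])/2,(r["rect"][1]+r["rect"][3])/2,.005)[:2] for r in search_frame("top","gap1")+search_frame("top","gap2")])
for u,v in((225,237),(256,244)): print(at_z(t,u,v,.005))
for n in ("jar1","jar_table","mug"):
  for r in search_frame("top",n): print(n,round(r["score"],2),at_z(t,(r["rect"][0]+r["rect"][2])/2,(r["rect"][1]+r["rect"][3])/2,.05 if n!="mug" else .06)[:2])
E
python3 m.py
```

```text
[ 0.6245 -0.2088] [ 0.4611 -0.2336] [ 0.4504 -0.1735  0.024 ] [ 0.4779 -0.2978  0.024 ] 0.12730569508077794 [0.5646 0.1858]
bottle_standing top 0.81 [405.5, 208.9, 433.2, 239.0] 672
bottle_standing side 0.83 [340.9, 264.8, 363.7, 323.5] 1221
bottle_standing 2 [ 0.6264 -0.2118] 0.916
bottle_standing 1 [ 0.6265 -0.2126] 0.915
bottle_standing 1 [ 0.6254 -0.2128] 0.926
bottle_fallen top 0.96 [397.0, 290.9, 463.0, 329.0] 1572
bottle_fallen side 0.74 [258.9, 312.9, 309.9, 362.3] 1377
bottle_fallen 2 [ 0.461  -0.2333 -1.3232] 0.929
bottle_fallen 1 [ 0.4616 -0.2333 -1.3224] 0.941
bottle_fallen 1 [ 0.4609 -0.234  -1.3312] 0.926
crate top 0.68 [159.8, 208.6, 280.3, 297.7] 4673
crate side 0.87 [232.6, 200.9, 288.8, 254.4] 1801
crate 2 [ 0.5667  0.1875 -0.258 ] 0.64
crate 1 [ 0.5671  0.1876 -0.2427] 0.636
crate 1 [ 0.5671  0.1876 -0.2578] 0.648
gap1 [array([0.5969, 0.1802]), array([0.5802, 0.1193]), array([0.5969, 0.1802]), array([0.5802, 0.1193])]
[0.5965 0.1805 0.005 ]
[0.5828 0.1164 0.005 ]
jar1 0.98 [0.5326 0.1952]
jar1 0.95 [0.6142 0.2388]
jar1 0.81 [0.52  0.131]
jar1 0.79 [0.548  0.2535]
jar_table 0.98 [ 0.5739 -0.0171]
mug 0.87 [0.7668 0.0396]
```

```bash
cat > m2.py <<'E'
from h import *
o=[]
for c in("top","side"):
    f=eyes.grab_frame(c); L=outline_of(c,"crate")[0]["mask"].astype(np.uint8)
    L=cv2.morphologyEx(L,cv2.MORPH_OPEN,np.ones((3,3),np.uint8))
    p=cv2.findNonZero(L); h=cv2.convexHull(p); m=np.zeros_like(L); cv2.fillConvexPoly(m,h,1); o.append((f,m))
for s in (o,o[:1],o[1:]):
    x,q=fit(s,CR,p_crate,[.567,.1875,-.23],[.01,.01,.08]); Rm,t=p_crate(x); print(x,q,[(t+Rm@[.0325,dy,.005]).round(4) for dy in(0,-.065)])
f=o[0][0]; img=cv2.resize(f["frame"][190:310,140:300],None,fx=5,fy=5,interpolation=cv2.INTER_CUBIC)
Rm,t=p_crate(x:=fit(o,CR,p_crate,[.567,.1875,-.23],[.01,.01,.08])[0])
d=lambda p:tuple(int(v) for v in (proj(f,t+Rm@np.array(p))-[140,190]+.5)*5)
for z,col in((.045,(255,0,255)),(0,(255,255,0))):
    cv2.polylines(img,[np.array([d([a,b,z]) for a,b in((-.0675,-.1),(.0675,-.1),(.0675,.1),(-.0675,.1))])],1,col,1)
for dy in(0,-.065): cv2.drawMarker(img,d([.0325,dy,.005]),(0,0,255),0,15)
cv2.imwrite("pics/cr.png",img)
E
python3 m2.py
```

```text
[ 0.5667  0.1881 -0.2561] 0.973 [array([0.5981, 0.1799, 0.005 ]), array([0.5817, 0.117 , 0.005 ])]
[ 0.5676  0.1879 -0.2474] 0.982 [array([0.5991, 0.1799, 0.005 ]), array([0.5832, 0.1169, 0.005 ])]
[ 0.565   0.1855 -0.2587] 0.973 [array([0.5964, 0.1772, 0.005 ]), array([0.5798, 0.1143, 0.005 ])]
```

View pics/cr.png

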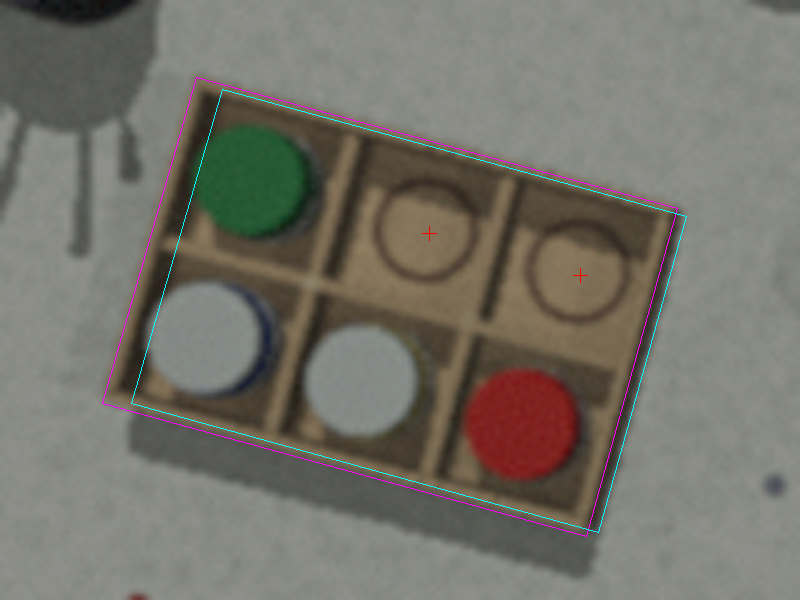

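```bash
cat > g.py <<'E'
import sys; from h import *
# g.py x y z heading_deg : shift (mm) in present tool axes and turn
s=status.get_obs(); Rm=np.array(s["eef_rot"]); X,Y,Z,H=map(float,sys.argv[1:5])
h0=np.degrees(np.arctan2(Rm[1,1],Rm[0,1])); t=-(H-h0); t=(t+180)%360-180
print("t",round(s["time"],2),"heading",h0.round(1),"pos",np.round(s["ee_pos"],4),"shift",(1000*Rm.T@(np.array([X,Y,Z])-s["ee_pos"])).round(1),"turn",round(np.radians(t),3),"q7",np.round(s["joints"][6],2))
E
python3 g.py .626 -.212 .2 -14.7
```

```text
t 1.65 heading 66.9 pos [0.2548 0.598  0.2267] shift [-659.  -599.7   26.7] turn 1.425 q7 -0.21
```

Request:
send_rows:
  series: [-659,-600,10,1.425,91,-659,-600,10,1.425,91,-659,-600,10,1.425,91,-659,-600,10,1.425,91,-659,-600,10,1.425,91,-659,-600,10,1.425,91,-659,-600,10,1.425,91,-659,-600,10,1.425,91,-659,-600,10,1.425,91,-659,-600,10,1.425,91,-659,-600,10,1.425,91,-659,-600,10,1.425,91,-659,-600,10,1.425,91,-659,-600,10,1.425,91,-659,-600,10,1.425,91,-659,-600,10,1.425,91,-659,-600,10,1.425,91,-659,-600,10,1.425,91,-659,-600,10,1.425,91,-659,-600,10,1.425,91]
  newtons: 20

```text
time: 3.32
ee_pos: [0.6024, -0.1614, 0.2175]
eef_rot: [[0.254, 0.967, 0.0], [0.967, -0.254, 0.0], [0.0, 0.0, -1.0]]
contact_force: [0.3, 0.0, -0.0]
width: 0.091
finger_force: 0.0
```

```bash
python3 g.py .626 -.212 .069 -14.7
```

```text
t 3.32 heading -14.7 pos [ 0.6024 -0.1614  0.2175] shift [-43.   35.6 148.5] turn -0.0 q7 0.03
```

Request:
send_rows:
  series: [-43,36,0,0,91,-43,36,0,0,91,-43,36,30,0,91,-43,36,30,0,91,-43,36,30,0,91]

```text
time: 3.73
ee_pos: [0.6239, -0.2092, 0.1853]
eef_rot: [[0.254, 0.967, -0.005], [0.967, -0.254, 0.002], [0.001, -0.005, -1.0]]
contact_force: [0.7, 0.6, -0.1]
width: 0.0912
finger_force: 0.0
```

```bash
python3 g.py .626 -.212 .069 -14.7
```

```text
t 3.73 heading -14.7 pos [ 0.6239 -0.2092  0.1853] shift [ -2.2   3.3 116.3] turn -0.0 q7 0.11
```

Request:
send_rows:
  series: [-2,3,40,0,91,-2,3,75,0,91,-2,3,100,0,91,-2,3,116,0,91,-2,3,116,0,91,-2,3,116,0,91]

```text
time: 4.23
ee_pos: [0.6282, -0.2116, 0.0718]
eef_rot: [[0.252, 0.968, -0.001], [0.968, -0.252, 0.001], [0.001, -0.001, -1.0]]
contact_force: [0.8, -0.8, -0.4]
width: 0.0908
finger_force: 0.0
```

```bash
python3 g.py .626 -.212 .069 -14.7
```

```text
t 4.23 heading -14.6 pos [ 0.6282 -0.2116  0.0718] shift [-0.9 -2.   2.8] turn 0.001 q7 0.14
```

Request:
send_rows:
  series: [-1,-2,0,0,91,-1,-2,0,0,60,-1,-2,0,0,56,-1,-2,0,0,54,-1,-2,0,0,52,-1,-2,0,0,50,-1,-2,0,0,45,-1,-2,0,0,40,-1,-2,0,0,40,-1,-2,0,0,40,-1,-2,0,0,40,-1,-2,0,0,40]
  newtons: 15

```text
time: 5.23
ee_pos: [0.626, -0.2136, 0.0714]
eef_rot: [[0.254, 0.967, 0.0], [0.967, -0.254, -0.0], [0.0, 0.0, -1.0]]
contact_force: [1.5, -0.3, 1.2]
width: 0.05
finger_force: 14.4
```

```bash
python3 - <<'E'
from h import *
f=eyes.grab_frame("side"); i=cv2.resize(f["frame"][210:370,240:440],None,fx=4,fy=3.75); cv2.imwrite("pics/g1.png",i)
s=status.get_obs();print(s["width"],s["finger_force"])
E
```

```text
0.049808842991161326 14.428330762311816
```

View pics/g1.png

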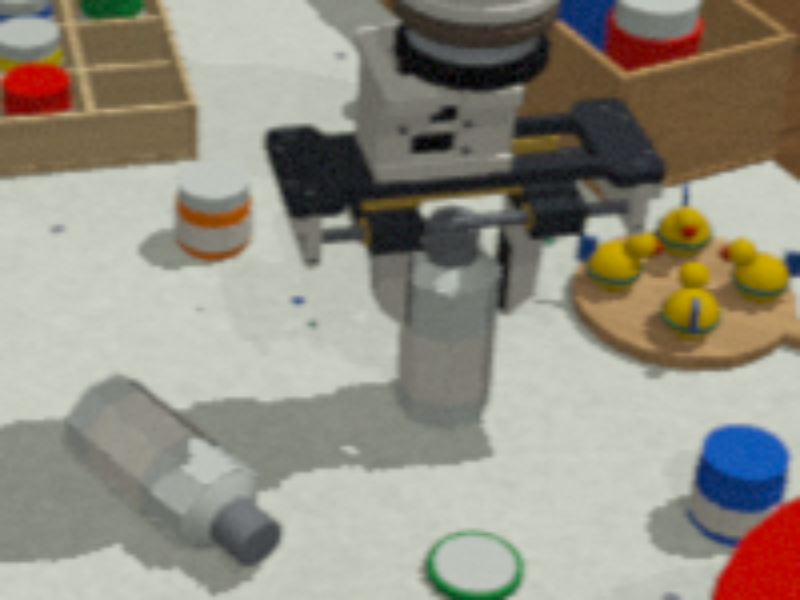

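```bash
python3 g.py .598 .180 .18 -14.7
```

```text
t 5.28 heading -14.7 pos [ 0.626  -0.2136  0.0714] shift [ 373.5 -127.1 -108.6] turn -0.0 q7 0.14
```

The side crop shows the gripper closed on the standing bottle, with the bottle upright in the crop at about (450,320). Opening is 49.8 mm and grip is 14 N. I'll lift it and carry it over.

Request:
send_rows:
  series: [0,0,-5,0,40,0,0,-25,0,40,0,0,-55,0,40,8,-3,-85,0,40,25,-9,-105,0,40,50,-17,-109,0,40,80,-27,-109,0,40,112,-38,-109,0,40,145,-49,-109,0,40,178,-61,-109,0,40,211,-72,-109,0,40,244,-83,-109,0,40,277,-94,-109,0,40,306,-104,-109,0,40,330,-112,-109,0,40,350,-119,-109,0,40,364,-124,-109,0,40,372,-127,-109,0,40,374,-127,-109,0,40,374,-127,-109,0,40]
  newtons: 25

```text
time: 6.95
ee_pos: [0.5981, 0.1798, 0.1802]
eef_rot: [[0.254, 0.967, -0.0], [0.967, -0.254, -0.001], [-0.001, -0.0, -1.0]]
contact_force: [0.3, -0.9, -1.8]
width: 0.0498
finger_force: 24.0
```

```bash
cat > m3.py <<'E'
from h import *
# where is the held bottle, given TCP: fit xy at known height
import sys
s=status.get_obs(); off=float(sys.argv[1]); p=np.array(s["ee_pos"]); zc=p[2]+.019-off+.065
print("t",s["time"],p.round(4),"w",s["width"],s["finger_force"],np.round(s["contact_force"],1))
for c in("top","side"):
    f=eyes.grab_frame(c)
    for l in outline_of(c,"bottle_standing")[:3]:
        r=l["rect"]; q=proj(f,[p[0],p[1],zc]); 
        if np.hypot((r[0]+r[2])/2-q[0],(r[1]+r[3])/2-q[1])<40: print(c,round(l["score"],2),np.round(r),"exp centre",q.round(1))
    if c=="side":
        q=proj(f,[p[0],p[1],zc]).astype(int); i=cv2.resize(f["frame"][q[1]-70:q[1]+80,q[0]-100:q[0]+100].copy(),None,fx=4,fy=4,interpolation=cv2.INTER_CUBIC)
        for d in((0,0,-.065),(0,0,.065)):
            e=proj(f,[p[0],p[1],zc+d[2]]); cv2.drawMarker(i,tuple(int(v) for v in((e-[q[0]-100,q[1]-70]+.5)*4)),(0,0,255),0,12)
        cv2.imwrite(sys.argv[2],i)
E
python3 m3.py .090 pics/h1.png; python3 g.py .598 .180 .0774 -14.7
```

```text
t 6.95 [0.5981 0.1798 0.1802] w 0.04977296806072239 23.96855714265257 [ 0.3 -0.9 -1.8]
top 0.55 [217. 226. 226. 248.] exp centre [210.  230.3]
side 0.58 [260. 151. 281. 202.] exp centre [268.6 174.9]
t 7.15 heading -14.9 pos [0.5984 0.1783 0.1803] shift [  1.7  -0.9 102.9] turn -0.003 q7 -0.55
```

View pics/h1.png

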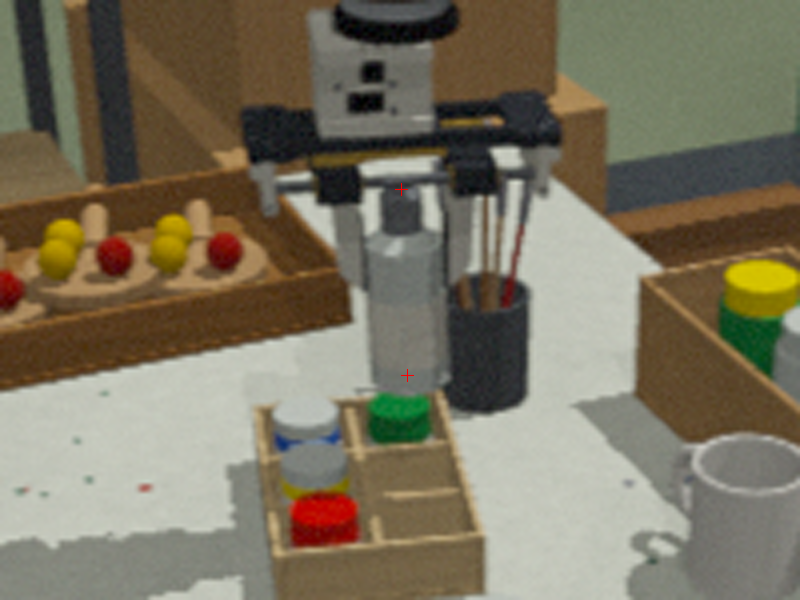

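The bottle hangs vertical between the pads, in line with the expected markers at (400,188) and (407,375). Lowering it.

Request:
send_rows:
  series: [0,0,10,0,40,0,0,30,0,40,0,0,52,0,40,0,0,72,0,40,0,0,86,0,40,0,0,94,0,40,0,0,98,0,40,0,0,100,0,40,0,0,101,0,40,0,0,102,0,40,0,0,103,0,40,0,0,103,0,40]

```text
time: 8.15
ee_pos: [0.5985, 0.1806, 0.078]
eef_rot: [[0.254, 0.967, 0.001], [0.967, -0.254, 0.0], [0.001, 0.001, -1.0]]
contact_force: [0.9, 0.5, -2.3]
width: 0.0497
finger_force: 24.0
```

Request:
send_rows:
  series: [0,0,0.5,0,40,0,0,1,0,40,0,0,1.5,0,40,0,0,1.5,0,40]

```text
time: 8.48
ee_pos: [0.5984, 0.1807, 0.0764]
eef_rot: [[0.254, 0.967, 0.001], [0.967, -0.254, 0.0], [0.001, 0.001, -1.0]]
contact_force: [-0.4, -0.2, 1.4]
width: 0.0496
finger_force: 24.0
```

Request:
send_rows:
  series: [0,0,0,0,52,0,0,0,0,60,0,0,0,0,75,0,0,0,0,80,0,0,-4,0,80,0,0,-15,0,80,0,0,-40,0,80,0,0,-75,0,80,0,0,-110,0,80,0,0,-130,0,80,0,0,-135,0,80]

```text
time: 9.4
ee_pos: [0.6011, 0.1814, 0.2172]
eef_rot: [[0.254, 0.967, 0.009], [0.967, -0.254, 0.003], [0.005, 0.008, -1.0]]
contact_force: [0.4, -0.5, -0.0]
width: 0.0801
finger_force: 0.0
```

```bash
cat > m4.py <<'E'
from h import *
F={c:eyes.grab_frame(c) for c in("top","side")}
o=[]
for c in F:
    for l in outline_of(c,"bottle_fallen"):
        r=l["rect"]; q=proj(F[c],[.461,-.233,.024])
        if np.hypot((r[0]+r[2])/2-q[0],(r[1]+r[3])/2-q[1])<25: o.append((F[c],l["mask"])); break
for s in(o,o[:1]): print(*fit(s,BOT,p_fall,[.461,-.2333,-1.323],[.004,.004,.05]))
for c in F: print(c,[(round(r["score"],2),np.round(r["rect"]).tolist()) for r in search_frame(c,"bottle_standing")], [proj(F[c],[.598,.180,z]).round() for z in(.005,.135)])
E
python3 m4.py
```

```text
[ 0.461  -0.2333 -1.3219] 0.927
[ 0.4613 -0.2329 -1.3117] 0.924
top [] [array([225., 236.]), array([214., 232.])]
side [(0.82, [264.0, 188.0, 279.0, 227.0]), (0.3, [279.0, 147.0, 301.0, 208.0])] [array([270., 231.]), array([269., 189.])]
```

```bash
python3 g.py .4667 -.2556 .12 14.3
```

```text
t 9.7 heading -14.7 pos [0.5968 0.1801 0.2091] shift [-454.3  -14.9   90. ] turn -0.506 q7 -0.55
```

Request:
send_rows:
  series: [-40,-1,0,0,91,-80,-3,0,-0.1,91,-120,-4,0,-0.2,91,-160,-5,0,-0.3,91,-200,-6,10,-0.4,91,-240,-8,20,-0.5,91,-280,-9,35,-0.506,91,-320,-10,50,-0.506,91,-355,-12,65,-0.506,91,-390,-13,80,-0.506,91,-415,-14,90,-0.506,91,-435,-15,90,-0.506,91,-448,-15,90,-0.506,91,-454,-15,90,-0.506,91,-454,-15,90,-0.506,91,-454,-15,90,-0.506,91,-454,-15,90,-0.506,91]

```text
time: 11.12
ee_pos: [0.4686, -0.2532, 0.1205]
eef_rot: [[-0.248, 0.969, -0.0], [0.969, 0.248, 0.001], [0.001, -0.0, -1.0]]
contact_force: [0.8, 0.4, -1.0]
width: 0.0911
finger_force: 0.0
```

```bash
python3 g.py .4667 -.2556 .006 14.3
```

```text
t 11.12 heading 14.4 pos [ 0.4686 -0.2532  0.1205] shift [ -2.   -2.4 114.5] turn 0.001 q7 0.78
```

Request:
send_rows:
  series: [-2,-2,30,0,91,-2,-2,65,0,91,-2,-2,92,0,91,-2,-2,107,0,91,-2,-2,112,0,91,-2,-2,114,0,91,-2,-2,114,0,91]

```text
time: 11.7
ee_pos: [0.4674, -0.2566, 0.0071]
eef_rot: [[-0.248, 0.969, 0.0], [0.969, 0.248, 0.0], [0.0, 0.0, -1.0]]
contact_force: [0.9, -0.1, 0.8]
width: 0.0909
finger_force: 0.0
```

```bash
python3 g.py .4667 -.2556 .006 14.3
```

```text
t 11.7 heading 14.3 pos [ 0.4674 -0.2566  0.0071] shift [ 1.1 -0.4  1.1] turn 0.001 q7 0.83
```

Request:
send_rows:
  series: [1,0,1,0,60,1,0,1,0,54,1,0,1,0,52,1,0,1,0,50,1,0,1,0,45,1,0,1,0,40,1,0,1,0,40,1,0,1,0,40,1,0,1,0,40,1,0,1,0,40]
  newtons: 7

```text
time: 12.53
ee_pos: [0.467, -0.2565, 0.0061]
eef_rot: [[-0.246, 0.969, 0.001], [0.969, 0.246, -0.0], [-0.001, 0.001, -1.0]]
contact_force: [0.5, 0.1, 1.4]
width: 0.048
finger_force: 7.0
```

Request:
send_rows:
  series: [2.4,0,-7.6,0,40,5.5,0,-15,0,40,9.2,0,-22,0,40,13.5,0,-28.6,0,40,18.4,0,-35,0,40,23.8,0,-41,0,40,29.7,0,-46,0,40,36,0,-51,0,40,42.7,0,-55,0,40,42.7,0,-55,0,40]

```text
time: 13.37
ee_pos: [0.4559, -0.213, 0.0615]
eef_rot: [[-0.248, 0.969, 0.0], [0.969, 0.248, 0.001], [0.001, 0.001, -1.0]]
contact_force: [-0.4, 1.2, -2.9]
width: 0.0481
finger_force: 7.0
```

```bash
cat > v.py <<'E'
import sys; from h import *
f=eyes.grab_frame("side"); s=status.get_obs(); q=proj(f,s["ee_pos"]).astype(int)
cv2.imwrite(sys.argv[1],cv2.resize(f["frame"][q[1]-60:q[1]+60,q[0]-80:q[0]+80],None,fx=5,fy=5,interpolation=cv2.INTER_CUBIC)); print(s["time"],s["width"],s["finger_force"])
E
python3 v.py pics/u1.png
```

```text
13.4167 0.04767019738515922 6.999890423758188
```

View pics/u1.png

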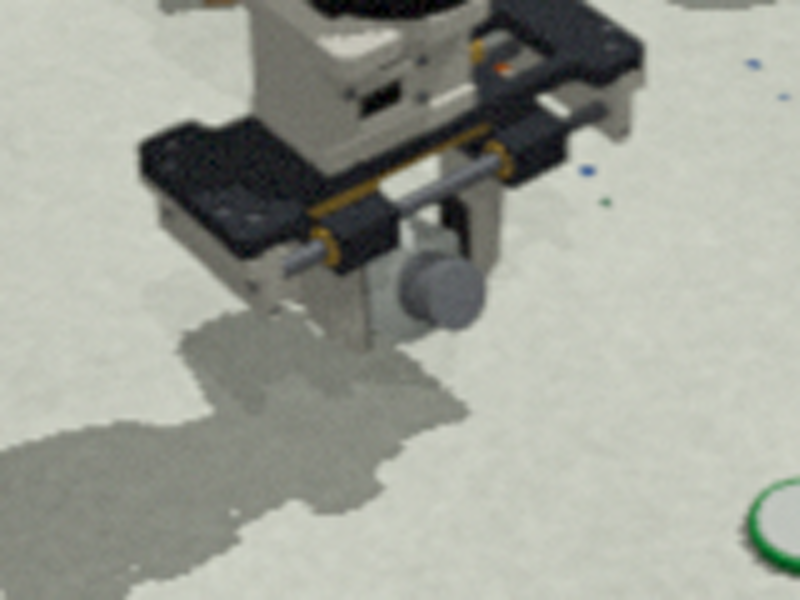

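The crop shows the bottle still level in the pads, with its cap facing the camera at (440,290), so it did not pivot. I'll lay it back and grip the cap, where gravity has more leverage against the pad friction.

Request:
send_rows:
  series: [0,0,10,0,40,0,0,25,0,40,0,0,40,0,40,0,0,49,0,40,0,0,52,0,40,0,0,54,0,40,0,0,55,0,40,0,0,55,0,40,0,0,55,0,52,0,0,55,0,65,0,0,55,0,65,-10,0,55,0,65,-31,0,55,0,65,-31,0,55,0,65,-31,0,55,0,65]

```text
time: 14.67
ee_pos: [0.464, -0.2469, 0.006]
eef_rot: [[-0.244, 0.97, 0.001], [0.97, 0.244, -0.001], [-0.001, 0.001, -1.0]]
contact_force: [0.3, 0.0, 0.1]
width: 0.0651
finger_force: 0.0
```

```bash
cat > m5.py <<'E'
from h import *
s=status.get_obs(); Rm=np.array(s["eef_rot"]); p=np.array(s["ee_pos"])
F={c:eyes.grab_frame(c) for c in("top","side")}
for c in F:
  for l in outline_of(c,"bottle_fallen")[:2]: print(c,round(l["score"],2),np.round(l["rect"],1))
for off in (111,115,119,123):
  o=p+Rm@[(off-65)/1000,0,0]; h=np.arctan2(-Rm[1,0],-Rm[0,0]); P,t=p_fall([o[0],o[1],h]); pts=np.vstack(BOT)@P.T+t
  print(off,[np.r_[q.min(0),q.max(0)].round(1) for q in(np.array([proj(F[c],a) for a in pts]) for c in F)])
print(s["time"],p.round(4),np.round(s["contact_force"],1))
E
python3 m5.py; python3 v.py pics/u2.png
```

```text
top 0.85 [376.9 297.8 425.8 333.3]
top 0.67 [205.  221.  237.8 249.3]
side 0.65 [244.6 302.6 294.4 351.4]
111 [array([377.6, 294.3, 446. , 329.8]), array([246.6, 301. , 299.3, 351.4])]
115 [array([375.7, 294.8, 444. , 330.2]), array([245.5, 300.1, 298.1, 350.3])]
119 [array([373.8, 295.3, 442.1, 330.7]), array([244.5, 299.1, 296.8, 349.1])]
123 [array([371.9, 295.7, 440.1, 331.2]), array([243.4, 298.2, 295.6, 348. ])]
14.6667 [ 0.464  -0.2469  0.006 ] [0.3 0.  0.1]
14.9167 0.06479854783488051 0.0
```

View pics/u2.png

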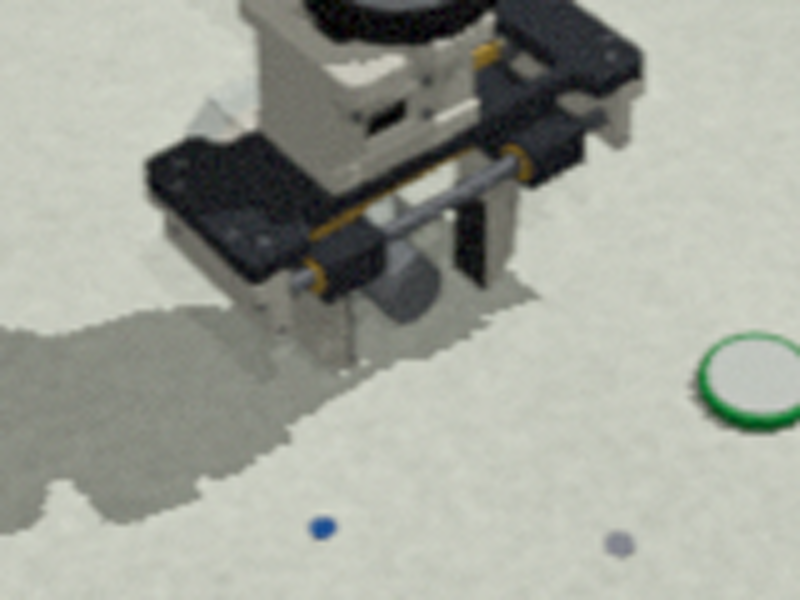

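The crop shows the bottle lying again with the cap at (405,290) between the open fingers, its front just ahead of the pads. I'll shift 4 mm further towards the cap and close.

Request:
send_rows:
  series: [-4,0,0,0,60,-4,0,0,0,50,-4,0,0,0,40,-4,0,0,0,34,-4,0,0,0,32,-4,0,0,0,30,-4,0,0,0,24,-4,0,0,0,20,-4,0,0,0,20,-4,0,0,0,20,-4,0,0,0,20]
  newtons: 6

```text
time: 15.83
ee_pos: [0.4644, -0.2488, 0.0058]
eef_rot: [[-0.246, 0.969, -0.0], [0.969, 0.246, 0.0], [0.0, -0.0, -1.0]]
contact_force: [-0.4, 0.1, 0.2]
width: 0.0276
finger_force: 6.0
```

Request:
send_rows:
  series: [3,0,-10,0,20,6,0,-20,0,20,10,0,-29,0,20,15,0,-39,0,20,21,0,-47,0,20,28,0,-55,0,20,35,0,-63,0,20,43,0,-70,0,20,51,0,-76,0,20,60,0,-81,0,20,60,0,-81,0,20]

```text
time: 16.75
ee_pos: [0.4499, -0.1883, 0.0878]
eef_rot: [[-0.248, 0.969, 0.001], [0.969, 0.248, 0.001], [0.001, 0.001, -1.0]]
contact_force: [0.6, -0.5, 1.6]
width: 0.0276
finger_force: 6.8
```

```bash
cat > m6.py <<'E'
from h import *
s=status.get_obs(); p=np.array(s["ee_pos"])
f=eyes.grab_frame("side"); q=proj(f,p)
for n in("bottle_fallen","bottle_standing"):
  for l in outline_of("side",n):
    r=l["rect"]
    if np.hypot((r[0]+r[2])/2-q[0],(r[1]+r[3])/2-q[1])<60:
      y,x=np.nonzero(l["mask"]); print(n,round(l["score"],2),np.round(r),np.degrees(.5*np.arctan2(2*np.cov(x,y)[0,1],np.cov(x,y)[0,0]-np.cov(x,y)[1,1])).round())
print("grip px",proj(f,p+[0,0,.019]).round(),"table px",proj(f,[p[0],p[1],0]).round(),s["time"],p.round(4),np.round(s["contact_force"],1),s["width"])
E
python3 m6.py
```

```text
bottle_fallen 0.81 [239. 288. 273. 322.] -28.0
grip px [269. 293.] table px [271. 333.] 16.75 [ 0.4499 -0.1883  0.0878] [ 0.6 -0.5  1.6] 0.027634023496693437
```

```bash
python3 v.py pics/u3.png
```

```text
16.95 0.027730720048417173 6.23632394890592
```

View pics/u3.png

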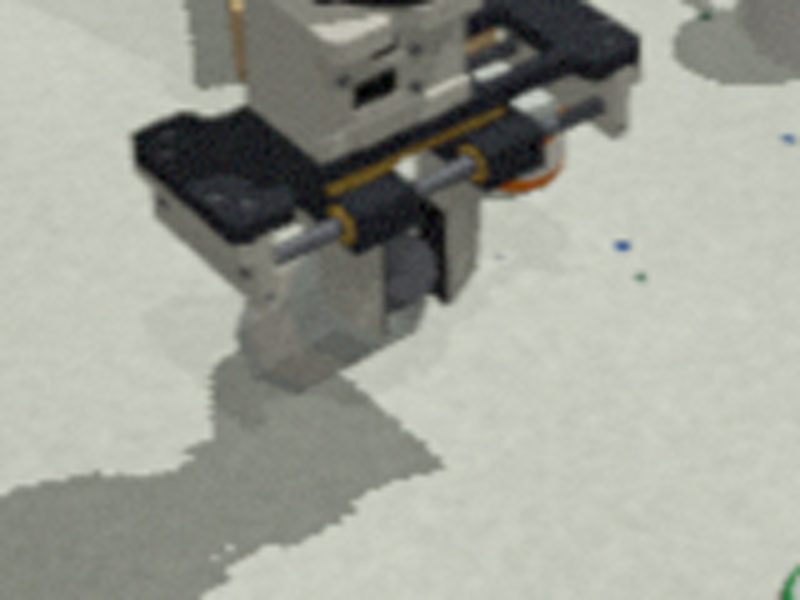

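The crop shows the cap held at (410,265) with the bottle tilting and its base down near (290,380), so the pivot works. I'll finish the arc.

Request:
send_rows:
  series: [9.4,0,-4.6,0,20,19,0,-8,0,20,29,0,-11,0,20,39.5,0,-13,0,20,50,0,-14.3,0,20,60,0,-14.4,0,20,70.7,0,-13.6,0,20,81,0,-12,0,20,81,0,-12,0,20,81,0,-12,0,20]

```text
time: 17.78
ee_pos: [0.4323, -0.1144, 0.1027]
eef_rot: [[-0.246, 0.969, 0.006], [0.969, 0.246, -0.003], [-0.005, 0.005, -1.0]]
contact_force: [-6.3, -8.2, 32.8]
width: 0.0276
finger_force: 16.8
```

```bash
python3 m6.py
```

```text
bottle_fallen 0.8 [236. 263. 257. 318.] -89.0
grip px [248. 269.] table px [251. 314.] 17.7833 [ 0.4323 -0.1144  0.1027] [-6.3 -8.2 32.8] 0.027575860412946893
```

Request:
send_rows:
  series: [0,0,-2,0,20,0,0,-4,0,20,0,0,-4,0,20]

```text
time: 18.18
ee_pos: [0.4308, -0.1124, 0.1044]
eef_rot: [[-0.246, 0.969, 0.003], [0.969, 0.246, -0.001], [-0.001, 0.002, -1.0]]
contact_force: [0.3, -2.8, 9.5]
width: 0.0259
finger_force: 7.9
```

```bash
python3 v.py pics/u4.png; python3 m6.py
```

```text
18.2333 0.026211833917528845 7.937553701049183
bottle_fallen 0.59 [230. 263. 258. 319.] 89.0
grip px [247. 268.] table px [250. 313.] 18.2333 [ 0.431  -0.1125  0.1044] [ 0.9 -3.3 11.5] 0.026211833917528845
```

View pics/u4.png

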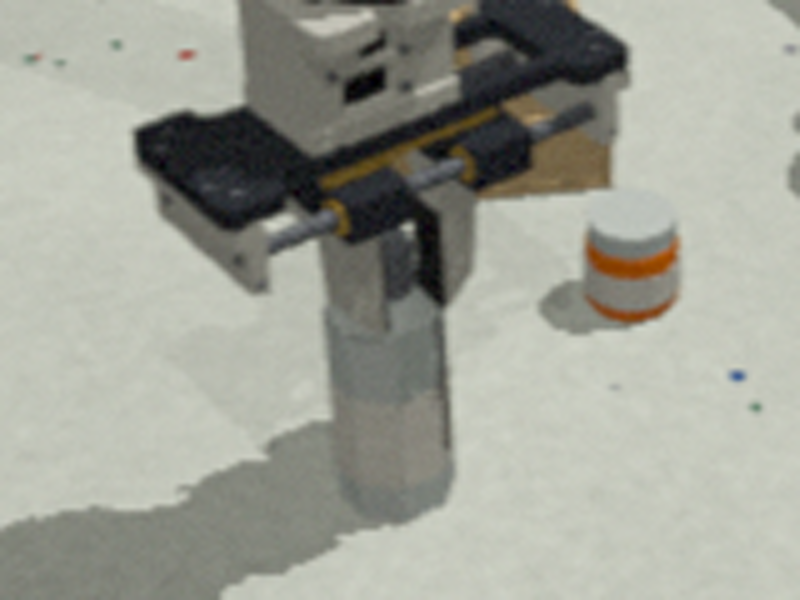

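The crop shows the bottle standing, near vertical, base at about (400,490), with the fingertips resting on its shoulder. I'll ease up until the force is gone.

Request:
send_rows:
  series: [0,0,-1,0,20,0,0,-2,0,20,0,0,-2.5,0,20,0,0,-2.5,0,20]

```text
time: 18.72
ee_pos: [0.4299, -0.1118, 0.1057]
eef_rot: [[-0.247, 0.969, 0.0], [0.969, 0.247, 0.0], [-0.0, 0.0, -1.0]]
contact_force: [0.0, -2.1, 4.4]
width: 0.0241
finger_force: 5.6
```

```bash
cat > m7.py <<'E'
from h import *
s=status.get_obs(); p=np.array(s["ee_pos"]); o=[]
for c in("top","side"):
  f=eyes.grab_frame(c); q=proj(f,[p[0],p[1],.065])
  L=[l for n in("bottle_fallen","bottle_standing") for l in outline_of(c,n) if np.hypot((l["rect"][0]+l["rect"][2])/2-q[0],(l["rect"][1]+l["rect"][3])/2-q[1])<25]
  if L: l=max(L,key=lambda l:l["score"]); o.append((f,l["mask"])); print(c,round(l["score"],2),np.round(l["rect"]))
for k in(o,o[:1],o[1:]):
  if k: print(*fit(k,BOT,p_stand,[p[0],p[1]],[.005,.005]))
def p_tilt(x): return R.from_rotvec([x[2],x[3],0]).as_matrix(),np.array([x[0],x[1],.065])
if o: print("tilt",*fit(o[-1:],BOT,p_tilt,[p[0],p[1],0,0],[.005,.005,.1,.1]))
print(s["time"],p.round(4),np.round(s["contact_force"],1),s["width"])
E
python3 m7.py
```

```text
side 0.61 [232. 263. 258. 320.]
[ 0.4239 -0.104 ] 0.801
[ 0.4239 -0.104 ] 0.801
tilt [ 0.4216 -0.109   0.17   -0.0648] 0.838
18.7167 [ 0.4299 -0.1118  0.1057] [ 0.  -2.1  4.4] 0.02412743077570066
```

Request:
send_rows:
  series: [0,0,-1,0,27,0,0,-1,0,30,0,0,-1,0,34,0,0,-1,0,40,0,0,-1,0,50,0,0,-1,0,60,0,0,-10,0,70,0,0,-30,0,80,0,0,-60,0,91,0,0,-80,0,91,0,0,-80,0,91]

```text
time: 19.93
ee_pos: [0.4328, -0.1128, 0.1899]
eef_rot: [[-0.246, 0.969, 0.008], [0.969, 0.246, -0.001], [-0.003, 0.007, -1.0]]
contact_force: [1.2, 0.4, 1.6]
width: 0.0821
finger_force: 0.0
```

```bash
python3 m7.py
```

```text
top 0.48 [352. 311. 372. 339.]
side 0.95 [233. 259. 256. 321.]
[ 0.4252 -0.1027] 0.578
[ 0.4283 -0.0985] 0.212
[ 0.4251 -0.1028] 0.946
tilt [ 0.4257 -0.1015 -0.0037  0.0018] 0.948
19.9333 [ 0.4328 -0.1128  0.1899] [1.2 0.4 1.6] 0.08206099963552714
```

Side fit says it is standing upright (tilt about 0) at (0.425, -0.103). Regrasping on the body.

```bash
python3 g.py .4253 -.1030 .170 14.3
```

```text
t 20.23 heading 14.3 pos [ 0.4288 -0.1119  0.1844] shift [ 9.5 -1.2 14.4] turn -0.001 q7 0.48
```

Request:
send_rows:
  series: [5,-1,0,0,91,9.5,-1,5,0,91,9.5,-1,14,0,91,9.5,-1,14,0,91,9.5,-1,14,0,91]

```text
time: 20.65
ee_pos: [0.4256, -0.1029, 0.1703]
eef_rot: [[-0.247, 0.969, -0.002], [0.969, 0.247, 0.0], [0.001, -0.002, -1.0]]
contact_force: [-0.0, -0.4, -0.1]
width: 0.091
finger_force: 0.0
```

```bash
python3 g.py .4253 -.1030 .071 14.3
```

```text
t 20.65 heading 14.3 pos [ 0.4256 -0.1029  0.1703] shift [-0.1 -0.1 99.3] turn -0.0 q7 0.46
```

Request:
send_rows:
  series: [0,0,15,0,91,0,0,40,0,91,0,0,65,0,91,0,0,85,0,91,0,0,95,0,91,0,0,99,0,91,0,0,99,0,91,0,0,99,0,60,0,0,99,0,55,0,0,99,0,52,0,0,99,0,50,0,0,99,0,48,0,0,99,0,44,0,0,99,0,40,0,0,99,0,40,0,0,99,0,40,0,0,99,0,40]
  newtons: 15

```text
time: 22.07
ee_pos: [0.4268, -0.1032, 0.0725]
eef_rot: [[-0.247, 0.969, 0.0], [0.969, 0.247, -0.0], [-0.0, 0.0, -1.0]]
contact_force: [0.7, 0.6, 2.0]
width: 0.0486
finger_force: 14.9
```

```bash
python3 g.py .5815 .117 .185 -14.7
```

```text
t 22.07 heading 14.3 pos [ 0.4268 -0.1032  0.0725] shift [ 175.3  204.3 -112.4] turn 0.506 q7 0.5
```

Request:
send_rows:
  series: [0,0,-5,0,40,0,0,-25,0,40,0,0,-55,0,40,5,6,-85,0.05,40,15,18,-105,0.12,40,30,35,-112,0.2,40,48,56,-112,0.28,40,67,78,-112,0.36,40,86,100,-112,0.44,40,105,122,-112,0.506,40,123,143,-112,0.506,40,139,162,-112,0.506,40,152,177,-112,0.506,40,162,189,-112,0.506,40,169,197,-112,0.506,40,173,202,-112,0.506,40,175,204,-112,0.506,40,175,204,-112,0.506,40,175,204,-112,0.506,40]
  newtons: 25

```text
time: 23.65
ee_pos: [0.5805, 0.1155, 0.1842]
eef_rot: [[0.255, 0.967, -0.001], [0.967, -0.255, -0.001], [-0.001, -0.001, -1.0]]
contact_force: [-0.3, 0.2, -1.7]
width: 0.0481
finger_force: 24.9
```

```bash
sed -i 's/"bottle_standing")\[:3\]/"bottle_fallen")+outline_of(c,"bottle_standing")/' m3.py; python3 m3.py .0915 pics/h2.png;  python3 g.py .5815 .117 .0785 -14.7
```

```text
t 23.65 [0.5805 0.1155 0.1842] w 0.048136230994499936 24.885932514443994 [-0.3  0.2 -1.7]
top 0.37 [261. 236. 262. 255.] exp centre [245.7 240.5]
side 0.78 [264. 162. 280. 215.] exp centre [271.7 185.5]
side 0.85 [263. 203. 280. 229.] exp centre [271.7 185.5]
t 23.95 heading -14.8 pos [0.5809 0.1162 0.1845] shift [  1.    0.3 106. ] turn -0.001 q7 -0.46
```

View pics/h2.png

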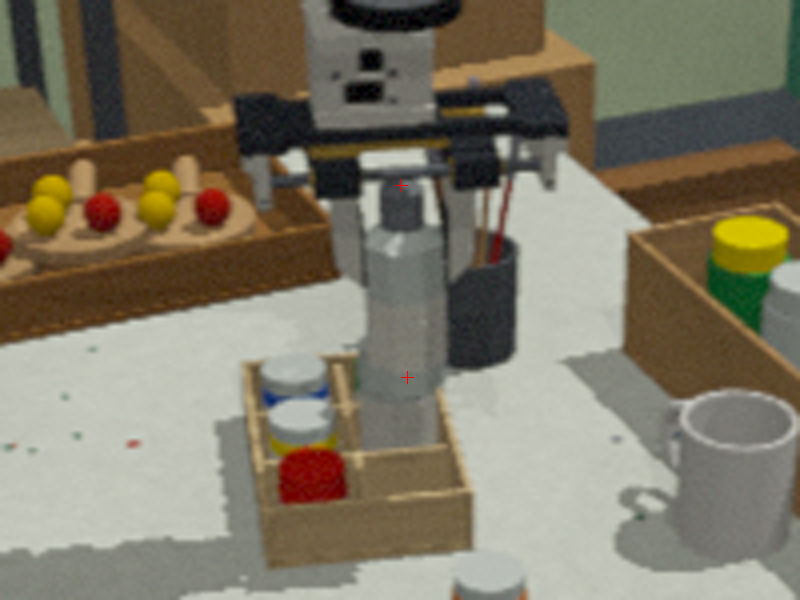

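The crop shows the bottle hanging vertical over the near empty cell, with its base at (400,380). The first bottle stands upright in its cell behind it. Lowering.

Request:
send_rows:
  series: [1,1,10,0,40,1,1,30,0,40,1,1,52,0,40,1,1,72,0,40,1,1,88,0,40,1,1,97,0,40,1,1,101,0,40,1,1,103,0,40,1,1,104,0,40,1,1,105,0,40,1,1,106,0,40,1,1,106,0,40]

```text
time: 24.95
ee_pos: [0.5828, 0.1175, 0.079]
eef_rot: [[0.254, 0.967, 0.001], [0.967, -0.254, 0.0], [0.001, 0.001, -1.0]]
contact_force: [-0.4, 0.5, -2.2]
width: 0.048
finger_force: 24.9
```

Request:
send_rows:
  series: [0,0,0.5,0,40,0,0,1,0,40,0,0,1.5,0,40,0,0,1.5,0,40]

```text
time: 25.28
ee_pos: [0.5827, 0.1175, 0.0776]
eef_rot: [[0.254, 0.967, 0.001], [0.967, -0.254, 0.0], [0.0, 0.001, -1.0]]
contact_force: [-0.3, -0.3, 3.6]
width: 0.0481
finger_force: 24.9
```

Contact at the expected height. Releasing and rising.

Request:
send_rows:
  series: [0,0,0,0,50,0,0,0,0,56,0,0,0,0,65,0,0,0,0,76,0,0,-1,0,80,0,0,-8,0,80,0,0,-25,0,80,0,0,-55,0,80,0,0,-90,0,80,0,0,-120,0,80,-20,-20,-135,0,80,-60,-60,-135,0,80,-100,-100,-135,0,80,-140,-130,-135,0,80,-170,-150,-135,0,80,-190,-160,-135,0,80,-200,-165,-135,0,80,-200,-165,-135,0,80]

```text
time: 26.78
ee_pos: [0.3678, -0.0373, 0.212]
eef_rot: [[0.259, 0.966, -0.002], [0.966, -0.259, 0.0], [-0.0, -0.002, -1.0]]
contact_force: [-0.5, 0.0, 0.4]
width: 0.0802
finger_force: 0.0
```

```bash
python3 - <<'E'
from h import *
def p_tilt(x): return R.from_rotvec([x[2],x[3],0]).as_matrix(),np.array([x[0],x[1],.07])
for c in("top","side"):
    f=eyes.grab_frame(c); seen=[]
    for n in("bottle_fallen","bottle_standing"):
        for l in outline_of(c,n):
            if l["score"]>.3 and not any(np.abs(np.array(l["rect"])-r).max()<4 for r in seen):
                seen.append(np.array(l["rect"])); print(c,round(l["score"],2),np.round(l["rect"]))
    for xy in((.598,.180),(.582,.117)):
        q=np.array([proj(f,p+np.array([*xy,.07])) for p in np.vstack(BOT)]); print(c,"expect",np.r_[q.min(0),q.max(0)].round())
    for n in ("jar1","jar_table"): print(n,[np.round(r["rect"]).tolist() for r in search_frame(c,n) if r["score"]>.5])
s=status.get_obs(); print(s["time"],np.round(s["ee_pos"],3),s["width"])
E
```

```text
top 0.74 [240. 227. 268. 256.]
top 0.65 [207. 220. 234. 250.]
top expect [204. 220. 237. 248.]
top expect [237. 229. 267. 256.]
jar1 [[235.0, 264.0, 254.0, 287.0], [169.0, 247.0, 198.0, 271.0], [202.0, 257.0, 225.0, 278.0], [179.0, 215.0, 204.0, 238.0]]
jar_table [[206.0, 223.0, 236.0, 250.0], [309.0, 234.0, 335.0, 261.0]]
side 0.86 [266. 200. 280. 238.]
side 0.65 [261. 186. 276. 227.]
side expect [259. 186. 280. 236.]
side expect [262. 198. 284. 249.]
jar1 [[237.0, 216.0, 259.0, 230.0], [240.0, 232.0, 258.0, 240.0]]
jar_table [[278.0, 251.0, 304.0, 281.0]]
27.2833 [ 0.372 -0.034  0.212] 0.07995291658368485
```

Both bottles are upright in their cells where expected, and the jars have not moved.

```bash
python3 -c "
from station import job; print(job.sign_off())"
```

```text
the job is handed in; nothing more can be done
None
```

Both bottles stand upright in the crate's two empty cells, the jars I re-checked were still in place, and the job was handed in at about 27 s; while I was tipping the fallen bottle upright, the wrist force peaked at about 34 N as the fingertips pressed on its shoulder.

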